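# Stand the fallen bottle and jar up again in the table ledge

### The arm

A 6-joint arm with a two-finger parallel gripper is mounted at the origin on the work surface. World frame = base frame: x ahead of the robot, y to its left, z up, the work surface at z = 0. Lengths are in m, angles in degrees, forces in N, time in s.
With the tool pointing down it reaches from about 0.35 to 0.725 m from the base axis. Payload 6 kg.
Tool frame: the origin (TCP) lies at the very end of the fingers, on their centre line; the grasp point (between the pads) lies 19 mm behind it; z points along the fingers, y is the line along which they close (so a half turn about z gives the same grasp; the last joint's range is limited). The gripper opens to 85 mm and grips with 20 to 120 N. Pads are 22 mm wide; open, the fingers measure 114 mm over their backs; the gripper's body (76 mm by 85 mm) begins 54 mm behind the grasp point. The pads swing forward as they close: fully open they stand 13 mm farther back than shut.
Start: joints at [84.781, 2.303, 4.859, 0, -92.561, -19.12], TCP at [0.247, 0.547, 0.231] pointing down, gripper open.
Joint ranges: [-146.85, 146.85], [-73.84, 115.35], [-62.03, 85.46], [-188.31, 113.3], [-161.28, -10.13], [-171.36, 171.36]. Speed limits (degrees/s): [147.25, 147.25, 172.46, 180, 180, 180].

### API

Orientations are given as a 3x3 rotation matrix whose columns are the frame's x, y, z axes.
In Python, from bench import manip gives the robot as it stands.
- The arm moves only by the tool apply_moves, never from a script. Its argument "commands" is a list of rows, each an object with "travel": the shift along the tool's x, y, z in mm, a list of three; "rotation": the turn, a rotation vector about the tool's x, y, z in degrees, a list of three; "gripper": the closure, from 0 (fully open) to 1 (shut). A call has 1 to 5 rows; each row shifts and turns the commanded pose from where the row before left it, along the tool's axes as they then stand; what a row does not reach is not made up. A row lasts 1/10 s, in which the tool goes at most 50 mm and 8.59 degrees, less where a joint would pass 70% of its speed; a pose out of reach is approached as far as the arm can. A call is refused whole if a number of a shift passes 50 or a number of a turn 8.59, either way. A call with a gripper value outside its range is refused whole. The fingers move at their own pace and stop on an object; "newtons" is the grip in N (left out, the last holds). Time passes only in rows, so rows that do not move let the fingers close. It gives the time, the measured TCP pose, the force, the opening and the grip force at its end, in the units of the state.
- manip.read_state(): the state, without advancing time (a new reading comes with each control period).
- manip.read_camera(name): name is "scene" or "side" or "wrist"; returns a dict with "frame" (400x640x3 uint8, red, green, blue), "depth" (400x640 float32, m along the optical axis (not along the pixel's ray), 0 where there is no reading), "fx", "fy", "cx", "cy" (pixels), "R" (3x3) and "t" (3): a world point X has camera coordinates R X + t. Camera axes: x right, y down, z forward; pixel columns grow to the right and rows downward; lengths in m; the calibration is good to about 2 mm. A picture is of the moment at which its call begins.
- manip.finish_job(): hands the job in; it is judged then, once.
The state is a dict: "t": time; "joint_pos": joint angles; "qvel": joint speeds; "joint_efforts": joint torques, N m; "tool_pos": TCP position; "orientation": TCP orientation; "wrist_force": force on the tool from outside, world axes, zero at the start; "wrist_torque": the same for the moment, N m; "width": finger opening in m; "finger_force": force on a finger pad.
Only numpy, scipy, OpenCV 4.12 (cv2) and the standard library are available. Lean on these libraries where they do the work, as an engineer would, in place of code of your own. Each camera call takes 0.05 s, during which the arm holds its last target. There are 200 camera calls.

### The job

A sauce bottle and a twist-cap jar have tipped over in the narrow wooden ledge on the samovar table. Stand both upright again on the ledge's floor, one in the middle of each gap between the three small containers still standing, in line with them. Set them down without dropping them, and leave the three standing containers and the teapot where they are.

Things in the scene. Friction and masses are not known exactly. Their poses are not given: they have to be found in the camera images.
- lane: Fixed wooden ledge, 480 x 126 x 50 mm; origin under its middle at table height, own x along it (pointing away from the robot, up to 0.35 rad askew), z up. Floor top 12 mm above the table, from y = -62 to +53 mm. The -y side (robot's right) is open, rimless; a 10 mm back board at y = +53 to +63 mm rises 50 mm above the table, end boards at x = +-235 mm rise 36 mm. Containers stand along y = 0.
- gap_near (a point): Point on the ledge's floor in the middle of the gap nearer to the robot, at x = -90 mm of the ledge; axes as the ledge.
- gap_far (a point): Point on the ledge's floor in the middle of the gap farther from the robot, at x = +90 mm of the ledge; axes as the ledge.
- bottle_mid (a point): Middle (half-way up, on the axis) of the glass sauce bottle, 188 mm tall, 280 g: body 54 mm across up to 100 mm above its base, cone to 122 mm, then a straight neck 28 mm across, with a 29 mm white cap from 162 mm. Own z runs from base to cap. It starts on its side on the ledge floor in one gap, base near the back board, neck out over the open side, up to 0.15 rad askew; it can roll.
- jar_mid (a point): Middle (half-way up, on the axis) of the plastic jar with white twist cap, 125 mm tall, 200 g: body 52 mm across up to 100 mm above its base, above that the cap, 51 mm across. Own z runs from base to cap. It starts on its side on the ledge floor in the other gap, base near the back board, cap out over the open side, up to 0.15 rad askew; it can roll.
- spice_mid (a point): Middle of the standing amber glass spice jar, 44 mm in diameter, 85 mm tall, loose; own z up. It, the can and the shaker stand in any order at x = -180, 0 and +180 mm along the ledge, within 8 mm.
- can_mid (a point): Middle of the standing can, 52 mm in diameter, 78 mm tall, loose; own z up.
- shaker_mid (a point): Middle of the standing ceramic shaker with a steel top, 50 mm in diameter at its foot, narrowing upward, 80 mm tall, loose; own z up.
- teapot: Glass teapot, about 125 mm in diameter (200 mm over spout and handle), 123 mm tall, standing on the table to the right of the ledge; origin under its centre.

How it is judged (in metres and radians):
At the end, for the whole second after the job is handed in: Bottle and jar stand on the ledge floor (within 0.10 rad, 6 mm in height), one in each gap, within 35 mm along and 30 mm across of its middle, at rest and let go; the three standing containers are upright within 25 mm, and the teapot within 30 mm, of where they were (angle between each of bottle_mid, jar_mid, spice_mid, can_mid, shaker_mid's own z axis and vertical below 0.1 rad and z of bottle_mid in the frame of gap_near between 0.088 and 0.1 m and y of bottle_mid in the frame of gap_near between -0.03 and 0.03 m and linear speed of each of bottle, jar below 0.02 m/s and contact force between the fingers and bottle below 0.1 N and z of jar_mid in the frame of gap_near between 0.0565 and 0.0685 m and y of jar_mid in the frame of gap_near between -0.03 and 0.03 m and contact force between the fingers and jar below 0.1 N and ((x of bottle_mid in the frame of gap_near between -0.035 and 0.035 m and x of jar_mid in the frame of gap_far between -0.035 and 0.035 m) or (x of bottle_mid in the frame of gap_far between -0.035 and 0.035 m and x of jar_mid in the frame of gap_near between -0.035 and 0.035 m)) and distance of each of spice_mid, can_mid, shaker_mid from where it was at the start of the episode below 0.025 m and distance of teapot from where it was at the start of the episode below 0.03 m); the robot touches nothing.
It fails at once if a standing container is knocked over (angle between any of spice_mid, can_mid, shaker_mid's own z axis and vertical above 0.5 rad).
It fails at once if the bottle or the jar is dropped or flung (moves faster than 0.9 m/s) (linear speed of any of bottle, jar above 0.9 m/s).
It also fails if it takes over 64 s, if anything falls off the work surface, if the arm or the gripper's body presses on something with over 40 N, if the wrist force passes 120 N, or if a joint passes its speed limit or range.

## Working session

There is one attempt and no reset: what is moved stays moved. The work goes in short steps, Python scripts to look and compute and a tool call to move; the robot and the scene stay as the last step left them, time stands still between calls to the robot, and variables do not carry over. Pictures are saved under pics/ and viewed, at most 10 in all, crops included, and the job is handed in when it is done.

Besides the shell and the picture viewer there is one more tool, called as name(argument=value, ...) on one line, values as JSON. apply_moves: Moves the arm, as the interface text tells. Its arguments: {"type":"object","properties":{"commands":{"type":"array","items":{"type":"object","properties":{"travel":{"type":"array","items":{"type":"number"}},"rotation":{"type":"array","items":{"type":"number"}},"gripper":{"type":"number"}}}},"newtons":{"type":"number"}},"required":["commands"]}

```bash
mkdir -p pics; ls
python3 - <<'E'
from bench import manip
import cv2,numpy as np
s=manip.read_state(); print({k:np.round(v,3).tolist() for k,v in s.items()})
ims=[]
for n in("scene","side","wrist"):
    c=manip.read_camera(n); np.savez(f"/tmp/{n}.npz",**c)
    cv2.imwrite(f"pics/{n}0.png",c["frame"][:,:,::-1])
    print(n,c["fx"],c["cx"],c["cy"],np.round(c["R"],3).tolist(),np.round(c["t"],3), (c["depth"]>0).mean())
E
```

```text
pics
{'t': 0.0, 'joint_pos': [84.782, 2.34, 4.8, -0.027, -92.561, -19.119], 'qvel': [0.004, 0.077, 0.129, -0.118, 0.013, -0.176], 'joint_efforts': [-0.0, -36.818, 34.739, 6.932, -0.006, -0.0], 'tool_pos': [0.247, 0.546, 0.23], 'orientation': [[0.911, -0.412, -0.001], [-0.412, -0.911, -0.002], [0.0, 0.002, -1.0]], 'wrist_force': [-0.74, -0.148, -1.06], 'wrist_torque': [0.004, -0.08, -0.018], 'finger_force': 0.0, 'width': 0.085}
scene 454.0053047274399 315.47176105482293 200.12136716034172 [[-0.626, 0.78, -0.012], [0.457, 0.354, -0.816], [-0.633, -0.516, -0.577]] [ 0.433 -0.184  1.455] 0.99597265625
side 468.7089288829571 313.6446561130904 203.44490343559775 [[0.828, -0.56, 0.023], [-0.345, -0.542, -0.766], [0.442, 0.627, -0.642]] [-0.528  0.207  1.006] 0.99604296875
wrist 304.69578317469256 319.68871765544907 204.19986551472638 [[-0.411, -0.912, 0.002], [-0.875, 0.395, 0.279], [-0.255, 0.113, -0.96]] [ 0.6   -0.038  0.381] 0.99608203125
```

View pics/scene0.png

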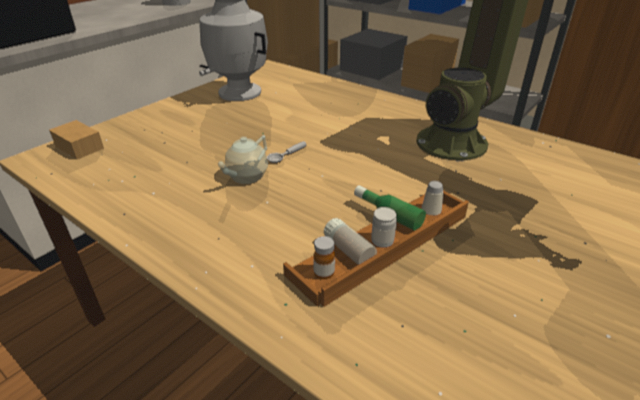

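View pics/side0.png

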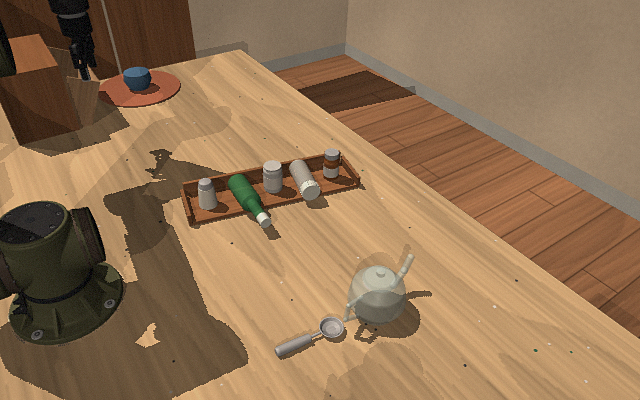

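The view shows, from the robot outwards, shaker, green bottle (near gap), can, white jar (far gap) and amber spice jar. In the scene view the bottle runs from (360,190) to (415,218) and the jar from (333,228) to (365,258). The teapot is well to the right, at (245,160). Next I'll measure them from the depth clouds.

```bash
cat > h.py <<'E'
import numpy as np,cv2
from bench import manip
def cloud(c):
    d=c["depth"]; v,u=np.indices(d.shape)
    P=np.stack([(u-c["cx"])/c["fx"]*d,(v-c["cy"])/c["fy"]*d,d],-1)
    return (P-c["t"])@c["R"]
E
python3 - <<'E'
from h import *
for n in("scene","side"):
    c=dict(np.load(f"/tmp/{n}.npz")); W=cloud(c); f=c["frame"]; hsv=cv2.cvtColor(f,cv2.COLOR_RGB2HSV)
    H,S,V=[hsv[...,i].astype(int) for i in range(3)]
    roi=(W[...,0]>.2)&(W[...,0]<.95)&(W[...,1]>-.1)&(W[...,1]<.65)&(W[...,2]>-.02)&(W[...,2]<.15)&(c["depth"]>0)
    # table z
    t=roi&(abs(W[...,2])<.006); print(n,"table z",np.median(W[t][:,2]))
    g=roi&(H>50)&(H<85)&(S>120); print("green",g.sum(),W[g].mean(0).round(3),W[g][:,2].max().round(3))
    # board: reddish wood
    b=roi&(S>120)&(H<13)&(W[...,2]>.006)&(W[...,2]<.056)
    m=cv2.morphologyEx(b.astype(np.uint8),cv2.MORPH_OPEN,np.ones((2,2)))
    P=W[m>0]; hull=cv2.minAreaRect(P[:,:2].astype(np.float32)); print("lane rect",m.sum(),hull)
    bb=P[(P[:,2]>.045)]; 
    if len(bb)>10: print("back top",len(bb),cv2.fitLine(bb[:,:2].astype(np.float32),cv2.DIST_HUBER,0,.01,.01).ravel(), bb.min(0),bb.max(0))
    hi=roi&(W[...,2]>.03)
    k,l,st,ce=cv2.connectedComponentsWithStats(hi.astype(np.uint8))
    for i in range(1,k):
        if st[i,4]>40: p=W[l==i]; print(st[i],p.min(0).round(3),p.max(0).round(3))
E
```

```text
scene table z -0.001070671488671798
green 200 [0.476 0.061 0.057] 0.069
lane rect 0 ((0.0, 0.0), (0.0, 0.0), 0.0)
[ 313  182  156  115 3886] [ 0.319 -0.017  0.03 ] [0.793 0.201 0.099]
[ 354  186   72   57 1824] [ 0.446 -0.052  0.03 ] [0.587 0.14  0.092]
[283 262  37  34 239] [ 0.766 -0.021  0.03 ] [0.8   0.091 0.038]
side table z 0.0004618008468477826
green 124 [0.465 0.038 0.049] 0.066
lane rect 1834 ((0.445323646068573, -0.3654443025588989), (1.0651605129241943, 0.5022733211517334), 74.8510513305664)
back top 145 [ 0.9754567  -0.22019118  0.51660717  0.14970268] [ 0.0637353  -0.81388794  0.04516834] [0.72657199 0.19069434 0.81705319]
[ 180  148  160   79 3826] [ 0.309 -0.056  0.03 ] [0.79  0.196 0.101]
[341 156  19  24 110] [ 0.765 -0.025  0.03 ] [0.797 0.085 0.04 ]
```

Run:
```python
from h import *
A=[];C=[]
for n in("scene","side"):
    c=dict(np.load(f"/tmp/{n}.npz")); W=cloud(c); A.append(W.reshape(-1,3)); C.append(cv2.cvtColor(c["frame"],cv2.COLOR_RGB2HSV).reshape(-1,3).astype(int))
P0=np.concatenate(A);H=np.concatenate(C);src=np.repeat([0,1],len(A[0]))
k=(P0[:,2]>.005)&(P0[:,2]<.12)&(P0[:,0]>.28)&(P0[:,0]<.83)&(P0[:,1]>-.09)&(P0[:,1]<.24)
P0=P0[k];H=H[k];src=src[k]
wood=(H[:,0]<14)&(H[:,1]>110)
th=np.arctan2(-.2202,.9755); o=np.array([.52,.149])
def L(P,th,o): 
    c,s=np.cos(th),np.sin(th); return np.c_[(P[:,:2]-o)@np.array([[c,-s],[s,c]]),P[:,2]]
for it in range(4):
    q=L(P0,th,o); 
    b=wood&(abs(q[:,2]-.05)<.004)&(abs(q[:,1])<.02)
    z=np.polyfit(q[b,0],q[b,1],1); th+=np.arctan(z[0]); o=o+z[1]*np.array([-np.sin(th),np.cos(th)])
q=L(P0,th,o)
for i in(0,1):
    b=wood&(src==i)&(abs(q[:,2]-.05)<.004)&(abs(q[:,1])<.02); print(i,b.sum(),np.percentile(q[b,1],[2,25,50,75,98]).round(4),q[b,0].min(),q[b,0].max(),np.polyfit(q[b,0],q[b,1],1))
xs=[]
for i in(0,1):
    b=wood&(src==i)&(q[:,1]>-.12)&(q[:,1]<.01)&(abs(q[:,2]-.034)<.004)&(abs(q[:,0])>.2); x=q[b,0]
    print("x range back",i,[np.percentile(x[s],[5,50,95]).round(4) for s in(x<0,x>0)])
print(np.degrees(th),o)
np.savez("/tmp/l.npz",th=th,o=o)
```

```text
0 11 [-0.0006  0.0005  0.0017  0.0068  0.0102] 0.07916754939374075 0.2768175726711228 [ 0.02551644 -0.00063742]
1 292 [-0.0068 -0.0029 -0.0006  0.0027  0.008 ] -0.18035234265504338 0.27448587807978175 [-0.00172705 -0.00012083]Traceback (most recent call last):
  File "<stdin>", line 22, in <module>
    return _quantile_unchecked(
        a, q, axis, out, overwrite_input, method, keepdims, weights)
    return _ureduce(a,
                    func=_quantile_ureduce_func,
    ...<5 lines>...
                    overwrite_input=overwrite_input,
                    method=method)
    r = func(a, **kwargs)
    result = _quantile(arr,
                       quantiles=q,
    ...<2 lines>...
                       out=out,
                       weights=wgt)
    slices_having_nans = np.isnan(arr[-1, ...])
                                  ~~~^^^^^^^^^
IndexError: index -1 is out of bounds for axis 0 with size 0
```

Run:
```python
from h import *
l=np.load("/tmp/l.npz") if 0 else None
th=np.arctan2(-.2202,.9755); o=np.array([.552,.0865]) # rough centre: back-board line minus 58mm
c,s=np.cos(th),np.sin(th)
im=np.zeros((520,780,3),np.uint8)
for j,n in enumerate(("scene","side")):
    C=dict(np.load(f"/tmp/{n}.npz")); W=cloud(C).reshape(-1,3)
    hsv=cv2.cvtColor(C["frame"],cv2.COLOR_RGB2HSV).reshape(-1,3)
    q=(W[:,:2]-o)@np.array([[c,-s],[s,c]]); z=W[:,2]
    k=(abs(q[:,0])<.3)&(abs(q[:,1]+.03)<.18)&(z>.004)&(z<.2); q=q[k];z=z[k];col=C["frame"].reshape(-1,3)[k];hs=hsv[k]
    for (x,y),cc in zip(q,col):
        cv2.circle(im,(int(390+x*1250),int(130-y*1250)+260*j),1,tuple(int(v) for v in cc[::-1]),-1)
    b=(z>.043)&(z<.055)&(hs[:,1]>110)&(hs[:,0]<25)&(q[:,1]>.04); print(n,"back",b.sum(),np.percentile(q[b,1],[5,50,95]).round(4) if b.any() else "",np.polyfit(q[b,0],q[b,1],1) if b.any() else "", q[b,0].min(),q[b,0].max())
    for sg in(-1,1):
        b=(z>.03)&(z<.040)&(sg*q[:,0]>.21)&(hs[:,1]>110)&(abs(q[:,1])<.05); print("end",sg,b.sum(),np.percentile(q[b,0],[5,50,95]).round(4) if b.any() else "")
    for zz in(.05,):
        for x0 in(-.18,0,.18):
            b=(abs(q[:,0]-x0)<.04)&(z>zz)&(abs(q[:,1])<.04); print("cont",x0,b.sum(),q[b].min(0).round(3),q[b].max(0).round(3),z[b].max().round(3))
cv2.imwrite("pics/top.png",im)
```

```text
scene back 855 [0.0578 0.064  0.0677] [0.00451085 0.06318312] -0.22710281165021584 0.23177838562360795
end -1 76 [-0.2372 -0.2308 -0.2265]
end 1 205 [0.2329 0.2384 0.2418]
cont -0.18 308 [-0.189 -0.02 ] [-0.151  0.021] 0.092
cont 0 557 [-0.017 -0.021] [0.033 0.033] 0.092
cont 0.18 559 [ 0.157 -0.018] [0.2   0.024] 0.099
side back 414 [0.0513 0.0557 0.0637] [0.0063235  0.05673292] -0.22707591154091558 0.229488790332249
end -1 100 [-0.2365 -0.232  -0.2274]
end 1 94 [0.2321 0.2352 0.2421]
cont -0.18 292 [-0.196 -0.03 ] [-0.154  0.012] 0.094
cont 0 390 [-0.02  -0.026] [0.032 0.029] 0.094
cont 0.18 308 [ 0.155 -0.027] [0.197 0.022] 0.101
```

View pics/top.png

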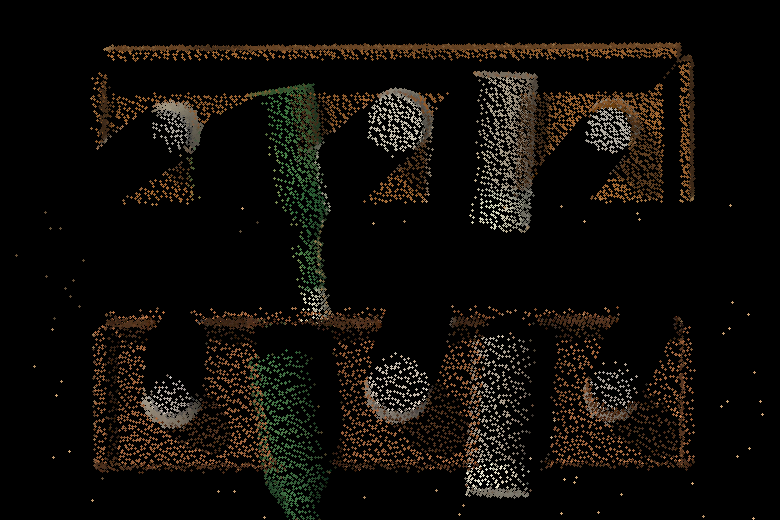

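The top-down map (top half from scene, bottom half from side) shows the lane, the bottle axis running from about (287,90) to (315,315), and the jar from about (505,72) to (500,232). Next I'll fit axis lines of known radius to both.

Run:
```python
from h import *
from scipy.optimize import least_squares
th=np.arctan2(-.2202,.9755)+.005; c,s=np.cos(th),np.sin(th)
R=np.array([[c,-s],[s,c]]); o=np.array([.552,.0865])+R@[.0025,.002]
np.savez("/tmp/l.npz",th=th,o=o); print("lane",np.degrees(th),o,"gaps",o+R@[-.09,0],o+R@[.09,0])
for n in("scene","side"):
    C=dict(np.load(f"/tmp/{n}.npz")); W=cloud(C).reshape(-1,3); hsv=cv2.cvtColor(C["frame"],cv2.COLOR_RGB2HSV).reshape(-1,3)
    q=(W[:,:2]-o)@R; z=W[:,2]; S=hsv[:,1]
    for nm,x0,r,col in(("bottle",-.08,.027,(hsv[:,0]>50)&(hsv[:,0]<85)),("jar",.09,.026,S<90)):
        near=(abs(q[:,0]-x0)<.045)&(q[:,1]<.062)&(q[:,1]>-.2)&(z>.018)&(z<.085)
        k=near&col
        if nm=="bottle": b=k&(q[:,1]>-.045)
        else: b=k
        p=q[b]; zz=z[b]
        f=lambda v:(np.hypot((p[:,0]-v[0]-v[1]*p[:,1])/np.sqrt(1+v[1]**2),zz-v[2])-r)
        g=least_squares(f,[x0,0,.012+r],loss="soft_l1",f_scale=.002)
        print(n,nm,b.sum(),g.x.round(4),"y",np.percentile(q[k,1],[1,99]).round(4),"rms",np.sqrt(np.mean(g.fun**2)))
        if nm=="bottle":
            w=near&(S<80)&(q[:,1]<-.08); print("cap",w.sum(),q[w].mean(0).round(4),np.percentile(q[w,1],[2,98]).round(4),z[w].max())
    for nm,x0 in(("L",-.18),("M",0),("F",.18)):
        b=(abs(q[:,0]-x0)<.035)&(abs(q[:,1])<.04)&(z>.05); m,rr=cv2.minEnclosingCircle(q[b].astype(np.float32)); print(nm,np.round(m,4),rr)
```

```text
lane -12.43373039344221 [0.55487198 0.08791482] gaps [0.46698287 0.10729274] [0.6427611  0.06853689]
scene bottle 641 [-0.0874 -0.1551  0.0374] y [-0.1268  0.0334] rms 0.0054357796118103254
cap 97 [-0.0597 -0.1409] [-0.155  -0.1278] 0.05391199417970958
scene jar 1183 [0.0865 0.0561 0.0363] y [-0.0809  0.0432] rms 0.004130721196331501
L [-0.175  -0.0002] 0.021713687106966972
M [0.005  0.0038] 0.027562526986002922
F [ 0.1749 -0.0009] 0.022798167541623116
side bottle 341 [-0.0857 -0.1394  0.0392] y [-0.1283  0.0247] rms 0.0013431421581821233
cap 165 [-0.0675 -0.1511] [-0.1609 -0.1326] 0.05721195052744437
side jar 740 [0.0884 0.0524 0.0379] y [-0.0876  0.04  ] rms 0.0060539616339477425
L [-0.1773 -0.0096] 0.02160791866481304
M [ 0.0028 -0.0008] 0.027823125943541527
F [ 0.1747 -0.0052] 0.025366559624671936
```

```bash
cat >> h.py <<'E'
from scipy.spatial.transform import Rotation as Ro
l=np.load("/tmp/l.npz"); TH=float(l["th"]); O=l["o"]
RL=Ro.from_euler("z",TH).as_matrix()
def w(x,y,z): return RL@[x,y,z]+[O[0],O[1],0]
def tool(yaw,tilt):
    """yaw: deg about z of the closing axis off lane x; tilt: deg about closing axis; >0 points to +lane y. tool y=-lane x"""
    B=np.array([[0,-1,0],[-1,0,0],[0,0,-1.]])
    return RL@Ro.from_euler("z",yaw,degrees=True).as_matrix()@Ro.from_euler("x",tilt,degrees=True).as_matrix()@B
def plan(grasp,R1,back=0,N=None,start=None):
    """per-row travel and turn to bring the grasp point (19 mm behind TCP) to grasp, backed off by back"""
    if start is None:
        s=manip.read_state(); R0=np.array(s["orientation"]);p0=np.array(s["tool_pos"])
    else: R0,p0=start
    p1=np.array(grasp)+R1[:,2]*(.019-back)
    rv=Ro.from_matrix(R0.T@R1).as_rotvec(); dp=R0.T@(p1-p0)
    n=N or int(max(np.ceil(np.abs(np.degrees(rv)).max()/8.5),np.ceil(np.linalg.norm(dp)/.045),1))
    r=Ro.from_rotvec(rv/n); S=sum((r**k).as_matrix() for k in range(n))
    print(n,"rows travel",(np.linalg.solve(S,dp)*1000).round(1),"rot",np.degrees(rv/n).round(2),"target",p1.round(4))
    return R1,p1
def bot(d): # point on bottle axis, d from base
    u=np.array([.145,-.989]); return w(*(np.array([-.0866-.147*.031,.031])+u*d),.039)
def jar(d):
    u=np.array([-.054,-.998]); return w(*(np.array([.0875+.054*.041,.041])+u*d),.038)
E
python3 - <<'E'
from h import *
C=dict(np.load("/tmp/side.npz")); W=cloud(C)[260:325,350:405].reshape(-1,3); k=W[:,2]>.02; print("teapot",W[k].min(0),W[k].max(0))
print(bot(140),bot(.14))
g=bot(.140)
a=plan(g+[0,0,.2],tool(8.4,0))
b=plan(g,tool(8.4,45),back=.12,start=a)
c=plan(g,tool(8.4,45),start=b)
E
```

```text
teapot [ 0.0637353  -0.81388794  0.02032894] [ 0.6271745  -0.32385533  0.81705319]
[-9.51545384e+00 -1.39445500e+02  3.90000000e-02] [ 0.46253965 -0.00176855  0.039     ]
14 rows travel [43.8  9.2  0.8] rot [ 0.   -0.    4.98] target [ 0.4625 -0.0018  0.22  ]
6 rows travel [17.6  0.  13.8] rot [-0.  -7.5  0. ] target [ 0.4575 -0.073   0.1104]
3 rows travel [ 0. -0. 40.] rot [0. 0. 0.] target [0.4635 0.0116 0.0256]
```

apply_moves(commands=[{"travel": [43.8, 9.2, 0.8], "rotation": [0, 0, 5], "gripper": 0}, {"travel": [43.8, 9.2, 0.8], "rotation": [0, 0, 5], "gripper": 0}, {"travel": [43.8, 9.2, 0.8], "rotation": [0, 0, 5], "gripper": 0}, {"travel": [43.8, 9.2, 0.8], "rotation": [0, 0, 5], "gripper": 0}, {"travel": [43.8, 9.2, 0.8], "rotation": [0, 0, 5], "gripper": 0}])

```text
t: 0.65
tool_pos: [0.4019, 0.3848, 0.2267]
orientation: [[0.649, -0.761, -0.0], [-0.761, -0.649, -0.001], [0.0, 0.001, -1.0]]
wrist_force: [1.0, 0.7, 0.6]
width: 0.0854
finger_force: 0.0
```

apply_moves(commands=[{"travel": [43.8, 9.2, 0.8], "rotation": [0, 0, 5], "gripper": 0}, {"travel": [43.8, 9.2, 0.8], "rotation": [0, 0, 5], "gripper": 0}, {"travel": [43.8, 9.2, 0.8], "rotation": [0, 0, 5], "gripper": 0}, {"travel": [43.8, 9.2, 0.8], "rotation": [0, 0, 5], "gripper": 0}, {"travel": [43.8, 9.2, 0.8], "rotation": [0, 0, 5], "gripper": 0}])

```text
t: 1.15
tool_pos: [0.4727, 0.1743, 0.2229]
orientation: [[0.266, -0.964, -0.0], [-0.964, -0.266, -0.0], [0.0, 0.001, -1.0]]
wrist_force: [1.3, -0.2, 0.1]
width: 0.0852
finger_force: 0.0
```

apply_moves(commands=[{"travel": [43.8, 9.2, 0.8], "rotation": [0, 0, 5], "gripper": 0}, {"travel": [43.8, 9.2, 0.8], "rotation": [0, 0, 5], "gripper": 0}, {"travel": [43.8, 9.2, 0.8], "rotation": [0, 0, 5], "gripper": 0}, {"travel": [43.8, 9.2, 0.8], "rotation": [0, 0, 5], "gripper": 0}])

```text
t: 1.55
tool_pos: [0.4605, -0.0034, 0.2198]
orientation: [[-0.079, -0.997, -0.0], [-0.997, 0.079, -0.0], [0.0, 0.0, -1.0]]
wrist_force: [1.3, -0.5, -0.4]
width: 0.0853
finger_force: 0.0
```

apply_moves(commands=[{"travel": [17.6, 0, 13.8], "rotation": [0, -7.5, 0], "gripper": 0}, {"travel": [17.6, 0, 13.8], "rotation": [0, -7.5, 0], "gripper": 0}, {"travel": [17.6, 0, 13.8], "rotation": [0, -7.5, 0], "gripper": 0}, {"travel": [17.6, 0, 13.8], "rotation": [0, -7.5, 0], "gripper": 0}])

```text
t: 1.95
tool_pos: [0.4572, -0.0599, 0.1541]
orientation: [[-0.063, -0.997, 0.043], [-0.861, 0.076, 0.502], [-0.504, -0.005, -0.864]]
wrist_force: [0.4, -0.3, -0.1]
width: 0.0856
finger_force: 0.0
```

apply_moves(commands=[{"travel": [17.6, 0, 13.8], "rotation": [0, -7.5, 0], "gripper": 0}, {"travel": [17.6, 0, 13.8], "rotation": [0, -7.5, 0], "gripper": 0}, {"travel": [0, 0, 0], "rotation": [0, 0, 0], "gripper": 0}])

```text
t: 2.25
tool_pos: [0.4528, -0.0748, 0.1034]
orientation: [[-0.068, -0.996, 0.05], [-0.698, 0.083, 0.712], [-0.713, 0.014, -0.701]]
wrist_force: [-0.3, -0.8, -0.1]
width: 0.0857
finger_force: 0.0
```

Run:
```python
from h import *
s=manip.read_state(); print(np.round(s["joint_pos"],1),s["t"],s["wrist_force"])
plan(bot(.140),tool(8.4,45))
c=manip.read_camera("wrist"); cv2.imwrite("pics/w1.png",c["frame"][:,:,::-1])
```

```text
[-21.1  -0.9  -8.6 -43.3 -96.6  16.5] 2.25 [-0.2615904  -0.81318074 -0.07596147]
3 rows travel [-1.9 -1.5 38.8] rot [ 0.01  0.17 -0.36] target [0.4635 0.0116 0.0256]
```

View pics/w1.png

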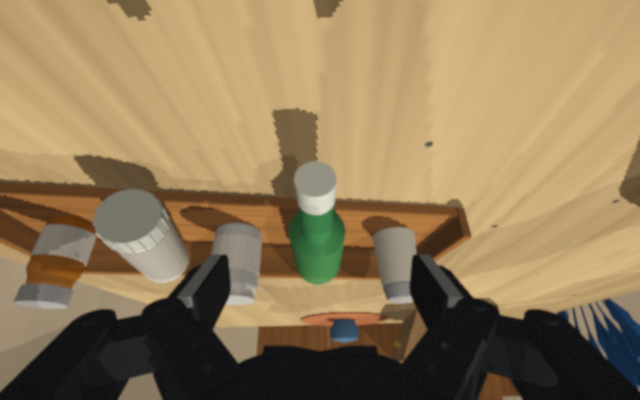

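The bottle's neck (about 317,200) is centred between the fingertips, so I'll go in.

apply_moves(commands=[{"travel": [-2, -1.5, 38], "rotation": [0, 0, 0], "gripper": 0}, {"travel": [-2, -1.5, 38], "rotation": [0, 0, 0], "gripper": 0}, {"travel": [-2, -1.5, 25], "rotation": [0, 0, 0], "gripper": 0}, {"travel": [0, 0, 10], "rotation": [0, 0, 0], "gripper": 0}, {"travel": [0, 0, 0], "rotation": [0, 0, 0], "gripper": 0}])

```text
t: 2.8
tool_pos: [0.4663, 0.0104, 0.037]
orientation: [[-0.05, -0.997, 0.052], [-0.706, 0.072, 0.704], [-0.706, -0.001, -0.708]]
wrist_force: [-0.0, 0.3, 0.2]
width: 0.0855
finger_force: 0.0
```

Run:
```python
from h import *
s=manip.read_state(); print(s["wrist_force"])
plan(bot(.140),tool(8.4,45))
```

```text
[-0.0111692   0.30018225  0.18549141]
1 rows travel [7.3 2.9 8.9] rot [-0.13 -0.08 -0.03] target [0.4635 0.0116 0.0256]
```

apply_moves(commands=[{"travel": [7, 3, 9], "rotation": [0, 0, 0], "gripper": 0}, {"travel": [0, 0, 0], "rotation": [0, 0, 0], "gripper": 0.3}, {"travel": [0, 0, 0], "rotation": [0, 0, 0], "gripper": 0.5}, {"travel": [0, 0, 0], "rotation": [0, 0, 0], "gripper": 0.8}, {"travel": [0, 0, 0], "rotation": [0, 0, 0], "gripper": 1}], newtons=70)

```text
t: 3.3
tool_pos: [0.4637, 0.0103, 0.0253]
orientation: [[-0.054, -0.997, 0.054], [-0.705, 0.076, 0.705], [-0.707, -0.0, -0.707]]
wrist_force: [0.0, -0.2, 1.4]
width: 0.028
finger_force: 2.3
```

apply_moves(commands=[{"travel": [0, 0, 0], "rotation": [0, 0, 0], "gripper": 1}, {"travel": [0, 0, 0], "rotation": [0, 0, 0], "gripper": 1}, {"travel": [0, 0, 0], "rotation": [0, 0, 0], "gripper": 1}])

```text
t: 3.6
tool_pos: [0.4637, 0.0104, 0.0253]
orientation: [[-0.053, -0.997, 0.054], [-0.705, 0.076, 0.705], [-0.707, -0.001, -0.707]]
wrist_force: [-0.9, -2.4, 3.1]
width: 0.0264
finger_force: 68.2
```

apply_moves(commands=[{"travel": [-14, 0, -14], "rotation": [0, 0, 0], "gripper": 1}, {"travel": [-28, 0, -28], "rotation": [0, 0, 0], "gripper": 1}, {"travel": [-28, 0, -28], "rotation": [0, 0, 0], "gripper": 1}, {"travel": [-28, 0, -28], "rotation": [0, 0, 0], "gripper": 1}, {"travel": [-28, 0, -28], "rotation": [0, 0, 0], "gripper": 1}])

```text
t: 4.1
tool_pos: [0.4628, 0.0108, 0.2057]
orientation: [[-0.053, -0.997, 0.053], [-0.706, 0.075, 0.704], [-0.706, -0.0, -0.708]]
wrist_force: [0.4, 0.2, -2.9]
width: 0.0266
finger_force: 68.8
```

Run:
```python
from h import *
a=plan(w(-.08,-.08,.225),tool(8.4,-45),N=12)
plan(w(-.09,0,.19),tool(8.4,-45),start=a)
c=manip.read_camera("side"); cv2.imwrite("pics/s2.png",c["frame"][80:300,120:440,::-1])
```

```text
12 rows travel [-0.3  0.4 -0.5] rot [-0.    7.5  -0.03] target [0.4586 0.0136 0.2116]
2 rows travel [-40.9  -0.9 -16.1] rot [0. 0. 0.] target [0.466  0.0939 0.1766]
```

View pics/s2.png

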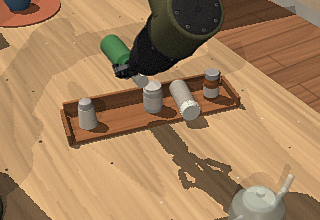

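The bottle is held level above the ledge (base at about (115,50) in the crop). Next I'll turn it upright.

apply_moves(commands=[{"travel": [0, 0, 0], "rotation": [0, 7.5, 0], "gripper": 1}, {"travel": [0, 0, 0], "rotation": [0, 7.5, 0], "gripper": 1}, {"travel": [0, 0, 0], "rotation": [0, 7.5, 0], "gripper": 1}, {"travel": [0, 0, 0], "rotation": [0, 7.5, 0], "gripper": 1}, {"travel": [0, 0, 0], "rotation": [0, 7.5, 0], "gripper": 1}])

```text
t: 4.65
tool_pos: [0.4634, 0.0109, 0.2051]
orientation: [[-0.075, -0.997, 0.013], [-0.989, 0.076, 0.126], [-0.126, -0.003, -0.992]]
wrist_force: [-0.5, -0.8, -2.9]
width: 0.0264
finger_force: 69.2
```

apply_moves(commands=[{"travel": [0, 0, 0], "rotation": [0, 7.5, 0], "gripper": 1}, {"travel": [0, 0, 0], "rotation": [0, 7.5, 0], "gripper": 1}, {"travel": [0, 0, 0], "rotation": [0, 7.5, 0], "gripper": 1}, {"travel": [0, 0, 0], "rotation": [0, 7.5, 0], "gripper": 1}, {"travel": [0, 0, 0], "rotation": [0, 7.5, 0], "gripper": 1}])

```text
t: 5.15
tool_pos: [0.4633, 0.0115, 0.2044]
orientation: [[-0.066, -0.997, -0.036], [-0.862, 0.075, -0.502], [0.503, -0.002, -0.864]]
wrist_force: [0.8, -0.2, -3.0]
width: 0.0265
finger_force: 69.1
```

apply_moves(commands=[{"travel": [0, 0, 0], "rotation": [0, 7.5, 0], "gripper": 1}, {"travel": [0, 0, 0], "rotation": [0, 7.5, 0], "gripper": 1}, {"travel": [0, 0, 0], "rotation": [0, 0, 0], "gripper": 1}, {"travel": [0, 0, 0], "rotation": [0, 0, 0], "gripper": 1}])

```text
t: 5.55
tool_pos: [0.4633, 0.0112, 0.2028]
orientation: [[-0.053, -0.997, -0.054], [-0.706, 0.075, -0.704], [0.706, 0.001, -0.708]]
wrist_force: [-0.4, -0.6, -1.6]
width: 0.0266
finger_force: 69.0
```

```bash
cat >> h.py <<'E'
def green():
    """bottle points in lane frame, both views"""
    out=[]
    for n in("scene","side"):
        C=manip.read_camera(n); W=cloud(C).reshape(-1,3); h=cv2.cvtColor(C["frame"],cv2.COLOR_RGB2HSV).reshape(-1,3)
        k=(h[:,0]>50)&(h[:,0]<85)&(h[:,1]>100)&(np.abs(W[:,0]-.5)<.3)&(np.abs(W[:,1])<.3)&(W[:,2]>.005)
        W=W[k]; out.append(np.c_[(W[:,:2]-O)@RL[:2,:2],W[:,2]]); print(n,k.sum(),np.percentile(out[-1],[2,50,98],axis=0).round(3).tolist())
    return out
E
python3 - <<'E'
from h import *
s=manip.read_state(); print(np.round(s["joint_pos"],1),s["t"],s["wrist_force"],s["wrist_torque"])
plan(w(-.09,0,.19),tool(8.4,-45))
green()
c=manip.read_camera("side"); cv2.imwrite("pics/s3.png",c["frame"][40:300,120:440,::-1])
E
```

```text
[  46.6   -4.6  -24.7   27.6 -105.7  -52. ] 5.55 [-0.40194033 -0.62282914 -1.55013554] [ 2.3616448  -0.22373625  0.07034791]
2 rows travel [-38.5   1.7 -19.9] rot [ 0.12  0.04 -0.09] target [0.466  0.0939 0.1766]
scene 738 [[-0.084, -0.088, 0.084], [-0.062, -0.06, 0.153], [-0.048, -0.051, 0.206]]
side 733 [[-0.115, -0.109, 0.083], [-0.079, -0.1, 0.162], [-0.052, 0.067, 0.381]]
```

View pics/s3.png

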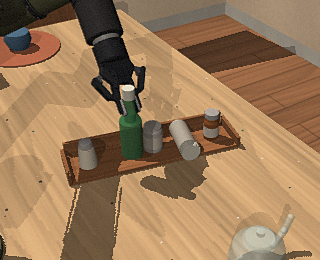

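The bottle hangs upright, at about (131,130) in the crop, in front of the near gap. I'll carry it over the gap and check its axis.

apply_moves(commands=[{"travel": [-19.2, 0.9, -10], "rotation": [0, 0, 0], "gripper": 1}, {"travel": [-19.2, 0.9, -10], "rotation": [0, 0, 0], "gripper": 1}, {"travel": [-19.2, 0.9, -10], "rotation": [0, 0, 0], "gripper": 1}, {"travel": [-19.2, 0.9, -10], "rotation": [0, 0, 0], "gripper": 1}, {"travel": [0, 0, 0], "rotation": [0, 0, 0], "gripper": 1}])

```text
t: 6.2
tool_pos: [0.4664, 0.0947, 0.1772]
orientation: [[-0.054, -0.997, -0.053], [-0.707, 0.075, -0.703], [0.705, -0.001, -0.709]]
wrist_force: [0.5, -0.2, -2.0]
width: 0.0264
finger_force: 69.5
```

```bash
cat >> h.py <<'E'
from scipy.optimize import least_squares
def axis(P,r,g0):
    """near-vertical cylinder fit: x=a+b(z-zm), y=c+d(z-zm)"""
    zm=np.median(P[:,2])
    f=lambda v:np.hypot(P[:,0]-v[0]-v[1]*(P[:,2]-zm),P[:,1]-v[2]-v[3]*(P[:,2]-zm))-r
    g=least_squares(f,[g0[0],0,g0[1],0],loss="soft_l1",f_scale=.002); print("axis xy",g.x[[0,2]].round(4),"slope",g.x[[1,3]].round(3),"zmin",np.percentile(P[:,2],1).round(4),len(P))
    return g.x
E
python3 - <<'E'
from h import *
plan(w(-.09,0,.17),tool(8.4,-45))
A=green()
for a in A+[np.concatenate(A)]:
    zb=np.percentile(a[:,2],1); a=a[(a[:,2]<zb+.09)&(a[:,2]>zb-.01)&(abs(a[:,1])<.05)]; axis(a,.027,(-.09,0))
E
```

```text
1 rows travel [-14.    0.3  15.2] rot [ 0.18  0.15 -0.22] target [0.466  0.0939 0.1566]
scene 762 [[-0.097, -0.008, 0.06], [-0.075, 0.021, 0.127], [-0.063, 0.031, 0.175]]
side 586 [[-0.115, -0.029, 0.057], [-0.092, -0.017, 0.146], [-0.066, 0.103, 0.351]]
axis xy [-0.0909  0.0026] slope [ 0.003 -0.003] zmin 0.0576 492
axis xy [-0.0892  0.0004] slope [ 0.011 -0.006] zmin 0.0542 291
axis xy [-0.0899  0.0015] slope [-0.002  0.007] zmin 0.0556 773
```

It's upright within 0.01 rad and centred. I'll lower it gently.

apply_moves(commands=[{"travel": [-8.5, 0, 8.5], "rotation": [0, 0, 0], "gripper": 1}, {"travel": [-8.5, 0, 8.5], "rotation": [0, 0, 0], "gripper": 1}, {"travel": [-6, 0, 6], "rotation": [0, 0, 0], "gripper": 1}, {"travel": [-1, 0, 1], "rotation": [0, 0, 0], "gripper": 1}, {"travel": [0, 0, 0], "rotation": [0, 0, 0], "gripper": 1}])

```text
t: 6.8
tool_pos: [0.466, 0.0931, 0.1429]
orientation: [[-0.053, -0.997, -0.054], [-0.704, 0.076, -0.706], [0.708, 0.0, -0.706]]
wrist_force: [-0.6, -0.3, -2.2]
width: 0.0263
finger_force: 69.4
```

apply_moves(commands=[{"travel": [-1, 0, 1], "rotation": [0, 0, 0], "gripper": 1}, {"travel": [-0.5, 0, 0.5], "rotation": [0, 0, 0], "gripper": 1}, {"travel": [-0.5, 0, 0.5], "rotation": [0, 0, 0], "gripper": 1}, {"travel": [0, 0, 0], "rotation": [0, 0, 0], "gripper": 1}])

```text
t: 7.2
tool_pos: [0.4661, 0.0934, 0.1404]
orientation: [[-0.054, -0.997, -0.053], [-0.705, 0.076, -0.705], [0.707, -0.0, -0.707]]
wrist_force: [0.5, -1.0, -2.3]
width: 0.0264
finger_force: 69.4
```

apply_moves(commands=[{"travel": [-0.5, 0, 0.5], "rotation": [0, 0, 0], "gripper": 1}, {"travel": [-0.5, 0, 0.5], "rotation": [0, 0, 0], "gripper": 1}, {"travel": [0, 0, 0], "rotation": [0, 0, 0], "gripper": 1}])

```text
t: 7.5
tool_pos: [0.4661, 0.0934, 0.1389]
orientation: [[-0.053, -0.997, -0.054], [-0.705, 0.076, -0.705], [0.707, 0.0, -0.707]]
wrist_force: [0.3, 0.8, -1.6]
width: 0.0264
finger_force: 69.4
```

apply_moves(commands=[{"travel": [-0.5, 0, 0.5], "rotation": [0, 0, 0], "gripper": 1}, {"travel": [-0.5, 0, 0.5], "rotation": [0, 0, 0], "gripper": 1}, {"travel": [0, 0, 0], "rotation": [0, 0, 0], "gripper": 1}])

```text
t: 7.8
tool_pos: [0.4661, 0.0934, 0.1378]
orientation: [[-0.054, -0.997, -0.053], [-0.705, 0.076, -0.705], [0.707, -0.0, -0.707]]
wrist_force: [0.1, 0.9, -0.6]
width: 0.0264
finger_force: 69.4
```

apply_moves(commands=[{"travel": [-0.5, 0, 0.5], "rotation": [0, 0, 0], "gripper": 1}, {"travel": [0, 0, 0], "rotation": [0, 0, 0], "gripper": 1}])

```text
t: 8.0
tool_pos: [0.4662, 0.0933, 0.1377]
orientation: [[-0.054, -0.997, -0.053], [-0.704, 0.076, -0.706], [0.708, -0.001, -0.707]]
wrist_force: [-1.5, 0.7, 3.8]
width: 0.0264
finger_force: 69.7
```

Contact: Fz jumped from -2 to +3.8 N. I'll release and back out.

apply_moves(commands=[{"travel": [0, 0, 0], "rotation": [0, 0, 0], "gripper": 0.5}, {"travel": [0, 0, 0], "rotation": [0, 0, 0], "gripper": 0.4}, {"travel": [0, 0, 0], "rotation": [0, 0, 0], "gripper": 0.2}, {"travel": [0, 0, 0], "rotation": [0, 0, 0], "gripper": 0}, {"travel": [0, 0, 0], "rotation": [0, 0, 0], "gripper": 0}])

```text
t: 8.5
tool_pos: [0.4661, 0.0934, 0.1368]
orientation: [[-0.053, -0.997, -0.053], [-0.705, 0.076, -0.705], [0.707, 0.0, -0.707]]
wrist_force: [0.6, 0.4, -0.1]
width: 0.0856
finger_force: 0.0
```

apply_moves(commands=[{"travel": [0, 0, -15], "rotation": [0, 0, 0], "gripper": 0}, {"travel": [0, 0, -30], "rotation": [0, 0, 0], "gripper": 0}, {"travel": [0, 0, -40], "rotation": [0, 0, 0], "gripper": 0}, {"travel": [0, 0, -40], "rotation": [0, 0, 0], "gripper": 0}, {"travel": [0, 0, 0], "rotation": [0, 0, 0], "gripper": 0}])

```text
t: 9.0
tool_pos: [0.4741, 0.1846, 0.2288]
orientation: [[-0.055, -0.997, -0.048], [-0.708, 0.073, -0.703], [0.704, -0.005, -0.71]]
wrist_force: [-0.2, 0.9, 1.8]
width: 0.0855
finger_force: 0.0
```

Run:
```python
from h import *
A=green()
for a in A+[np.concatenate(A)]:
    a=a[(a[:,2]<.115)&(a[:,2]>.015)&(abs(a[:,1])<.05)]; axis(a,.027,(-.09,0))
g=jar(.09)
a=plan(w(.06,-.05,.34),tool(-3.1,0),N=16)
b=plan(g+[0,0,.03],tool(-3.1,45),back=.12,start=a)
c=plan(g+[0,0,.003],tool(-3.1,45),start=b)
```

```text
scene 873 [[-0.098, -0.01, 0.019], [-0.077, 0.016, 0.095], [-0.064, 0.029, 0.163]]
side 677 [[-0.125, -0.029, 0.017], [-0.095, -0.019, 0.102], [-0.067, 0.142, 0.33]]
axis xy [-0.0916  0.0009] slope [-0.008 -0.002] zmin 0.0174 581
axis xy [-0.0893 -0.    ] slope [-0.002  0.002] zmin 0.0162 394
axis xy [-0.0906  0.0003] slope [-0.007 -0.   ] zmin 0.0164 975
16 rows travel [10.2 -9.8 -2.1] rot [-0.28 -2.8   0.67] target [0.6027 0.0262 0.321 ]
6 rows travel [21.1 -4.1 25.6] rot [ 0.  -7.5 -0. ] target [ 0.6081 -0.0468  0.1394]
4 rows travel [ 4.8 -0.  34.8] rot [0. 0. 0.] target [0.6308 0.0349 0.0276]
```

The bottle stands in the near gap at (-0.0906, 0.0003). I'll raise the tool above it and cross over to the jar.

apply_moves(commands=[{"travel": [25, 0, -25], "rotation": [0, 0, 0], "gripper": 0}, {"travel": [25, 0, -25], "rotation": [0, 0, 0], "gripper": 0}, {"travel": [25, 0, -25], "rotation": [0, 0, 0], "gripper": 0}, {"travel": [0, 0, 0], "rotation": [0, 0, 0], "gripper": 0}])

```text
t: 9.5
tool_pos: [0.4733, 0.181, 0.3353]
orientation: [[-0.058, -0.997, -0.05], [-0.708, 0.077, -0.702], [0.704, -0.005, -0.71]]
wrist_force: [0.2, -0.1, -0.2]
width: 0.0854
finger_force: 0.0
```

Run:
```python
from h import *
plan(w(.08,-.06,.34),tool(-3.1,0),N=9)
```

```text
9 rows travel [ 14.  -19.1   8.6] rot [-0.51 -4.95  1.16] target [0.6201 0.0121 0.321 ]
```

apply_moves(commands=[{"travel": [14, -19, 8.6], "rotation": [-0.5, -5, 1.2], "gripper": 0}, {"travel": [14, -19, 8.6], "rotation": [-0.5, -5, 1.2], "gripper": 0}, {"travel": [14, -19, 8.6], "rotation": [-0.5, -5, 1.2], "gripper": 0}, {"travel": [14, -19, 8.6], "rotation": [-0.5, -5, 1.2], "gripper": 0}, {"travel": [14, -19, 8.6], "rotation": [-0.5, -5, 1.2], "gripper": 0}])

```text
t: 10.0
tool_pos: [0.5577, 0.0883, 0.3363]
orientation: [[-0.182, -0.982, -0.046], [-0.923, 0.187, -0.335], [0.338, -0.019, -0.941]]
wrist_force: [1.1, 0.4, -0.7]
width: 0.0854
finger_force: 0.0
```

apply_moves(commands=[{"travel": [14, -19, 8.6], "rotation": [-0.5, -5, 1.2], "gripper": 0}, {"travel": [14, -19, 8.6], "rotation": [-0.5, -5, 1.2], "gripper": 0}, {"travel": [14, -19, 8.6], "rotation": [-0.5, -5, 1.2], "gripper": 0}, {"travel": [14, -19, 8.6], "rotation": [-0.5, -5, 1.2], "gripper": 0}, {"travel": [0, 0, 0], "rotation": [0, 0, 0], "gripper": 0}])

```text
t: 10.5
tool_pos: [0.6185, 0.0083, 0.3151]
orientation: [[-0.278, -0.961, -0.001], [-0.961, 0.278, 0.005], [-0.004, 0.003, -1.0]]
wrist_force: [0.5, 0.3, 1.4]
width: 0.0854
finger_force: 0.0
```

Run:
```python
from h import *
g=jar(.09)
b=plan(g+[0,0,.003],tool(-3.1,45),back=.12)
c=plan(g+[0,0,.003],tool(-3.1,45),start=b)
```

```text
6 rows travel [20.2 -0.9 29.7] rot [-0.01 -7.46 -0.11] target [ 0.6081 -0.0468  0.1124]
3 rows travel [-0. -0. 40.] rot [0. 0. 0.] target [0.6308 0.0349 0.0276]
```

apply_moves(commands=[{"travel": [20.2, -0.9, 29.7], "rotation": [0, -7.5, -0.1], "gripper": 0}, {"travel": [20.2, -0.9, 29.7], "rotation": [0, -7.5, -0.1], "gripper": 0}, {"travel": [20.2, -0.9, 29.7], "rotation": [0, -7.5, -0.1], "gripper": 0}, {"travel": [20.2, -0.9, 29.7], "rotation": [0, -7.5, -0.1], "gripper": 0}, {"travel": [20.2, -0.9, 29.7], "rotation": [0, -7.5, -0.1], "gripper": 0}])

```text
t: 11.0
tool_pos: [0.6065, -0.0447, 0.1493]
orientation: [[-0.207, -0.964, 0.166], [-0.761, 0.265, 0.592], [-0.615, -0.004, -0.789]]
wrist_force: [2.0, -0.2, -0.7]
width: 0.0852
finger_force: 0.0
```

apply_moves(commands=[{"travel": [20.2, -0.9, 29.7], "rotation": [0, -7.5, -0.1], "gripper": 0}, {"travel": [0, 0, 0], "rotation": [0, 0, 0], "gripper": 0}, {"travel": [0, 0, 0], "rotation": [0, 0, 0], "gripper": 0}])

```text
t: 11.3
tool_pos: [0.6077, -0.0435, 0.1125]
orientation: [[-0.187, -0.965, 0.186], [-0.682, 0.264, 0.682], [-0.707, 0.001, -0.707]]
wrist_force: [-0.1, -0.1, 2.1]
width: 0.0857
finger_force: 0.0
```

Run:
```python
from h import *
g=jar(.09)
plan(g+[0,0,.003],tool(-3.1,45),N=4)
c=manip.read_camera("wrist"); cv2.imwrite("pics/w4.png",c["frame"][:,:,::-1])
```

```text
4 rows travel [ 0.6 -0.4 29.5] rot [ 0.05 -0.    0.03] target [0.6308 0.0349 0.0276]
```

View pics/w4.png

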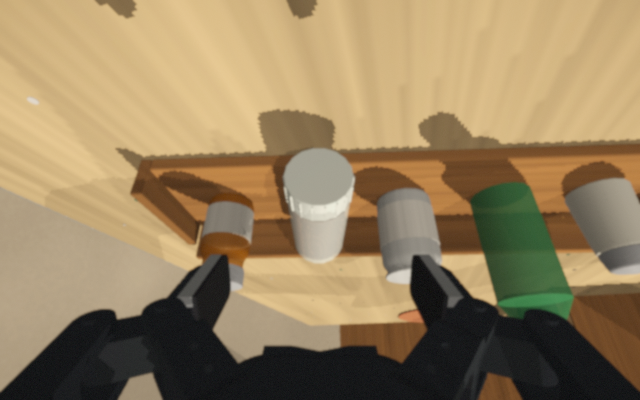

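The jar's cap (319,180) is centred between the fingers, and the bottle stands at (520,250). I'll narrow the fingers slightly and go in.

apply_moves(commands=[{"travel": [0.6, -0.4, 29.5], "rotation": [0, 0, 0], "gripper": 0.12}, {"travel": [0.6, -0.4, 29.5], "rotation": [0, 0, 0], "gripper": 0.12}, {"travel": [0.6, -0.4, 29.5], "rotation": [0, 0, 0], "gripper": 0.12}, {"travel": [0.6, -0.4, 20], "rotation": [0, 0, 0], "gripper": 0.12}, {"travel": [0, 0, 0], "rotation": [0, 0, 0], "gripper": 0.12}])

```text
t: 11.85
tool_pos: [0.6304, 0.0332, 0.037]
orientation: [[-0.178, -0.966, 0.185], [-0.683, 0.257, 0.683], [-0.708, -0.005, -0.706]]
wrist_force: [-0.4, -0.3, 0.5]
width: 0.0754
finger_force: 0.0
```

Run:
```python
from h import *
plan(jar(.09)+[0,0,.003],tool(-3.1,45),N=1)
```

```text
1 rows travel [5.4 0.  7.9] rot [0.26 0.08 0.64] target [0.6308 0.0349 0.0276]
```

apply_moves(commands=[{"travel": [5, 0, 7.5], "rotation": [0, 0, 0.5], "gripper": 0.12}, {"travel": [0, 0, 0], "rotation": [0, 0, 0], "gripper": 0.3}, {"travel": [0, 0, 0], "rotation": [0, 0, 0], "gripper": 0.4}, {"travel": [0, 0, 0], "rotation": [0, 0, 0], "gripper": 0.7}, {"travel": [0, 0, 0], "rotation": [0, 0, 0], "gripper": 1}], newtons=60)

```text
t: 12.35
tool_pos: [0.6312, 0.0308, 0.0286]
orientation: [[-0.19, -0.963, 0.189], [-0.679, 0.268, 0.683], [-0.709, 0.001, -0.705]]
wrist_force: [-1.8, -1.4, 5.7]
width: 0.0502
finger_force: 62.4
```

apply_moves(commands=[{"travel": [0, 0, 0], "rotation": [0, 0, 0], "gripper": 1}, {"travel": [0, 0, 0], "rotation": [0, 0, 0], "gripper": 1}])

```text
t: 12.55
tool_pos: [0.6312, 0.0309, 0.0285]
orientation: [[-0.19, -0.963, 0.189], [-0.679, 0.268, 0.683], [-0.709, 0.001, -0.705]]
wrist_force: [-2.2, -0.9, 5.6]
width: 0.05
finger_force: 62.4
```

apply_moves(commands=[{"travel": [-14, 0, -14], "rotation": [0, 0, 0], "gripper": 1}, {"travel": [-25, 0, -25], "rotation": [0, 0, 0], "gripper": 1}, {"travel": [-25, 0, -25], "rotation": [0, 0, 0], "gripper": 1}, {"travel": [-25, 0, -25], "rotation": [0, 0, 0], "gripper": 1}, {"travel": [-20, 0, -20], "rotation": [0, 0, 0], "gripper": 1}])

```text
t: 13.05
tool_pos: [0.6311, 0.0304, 0.1847]
orientation: [[-0.19, -0.963, 0.19], [-0.68, 0.269, 0.682], [-0.708, 0.0, -0.706]]
wrist_force: [1.2, 0.3, -2.1]
width: 0.0501
finger_force: 62.5
```

apply_moves(commands=[{"travel": [0, 0, 0], "rotation": [0, 7.5, 0], "gripper": 1}, {"travel": [0, 0, 0], "rotation": [0, 7.5, 0], "gripper": 1}, {"travel": [0, 0, 0], "rotation": [0, 7.5, 0], "gripper": 1}, {"travel": [0, 0, 0], "rotation": [0, 7.5, 0], "gripper": 1}, {"travel": [0, 0, 0], "rotation": [0, 7.5, 0], "gripper": 1}])

```text
t: 13.55
tool_pos: [0.6313, 0.0307, 0.1838]
orientation: [[-0.267, -0.963, 0.035], [-0.955, 0.269, 0.124], [-0.129, -0.001, -0.992]]
wrist_force: [0.5, -0.8, -1.6]
width: 0.0507
finger_force: 62.4
```

apply_moves(commands=[{"travel": [0, 0, 0], "rotation": [0, 7.5, 0], "gripper": 1}, {"travel": [0, 0, 0], "rotation": [0, 7.5, 0], "gripper": 1}, {"travel": [0, 0, 0], "rotation": [0, 7.5, 0], "gripper": 1}, {"travel": [0, 0, 0], "rotation": [0, 7.5, 0], "gripper": 1}, {"travel": [0, 0, 0], "rotation": [0, 7.5, 0], "gripper": 1}])

```text
t: 14.05
tool_pos: [0.6313, 0.0315, 0.183]
orientation: [[-0.233, -0.963, -0.134], [-0.834, 0.269, -0.482], [0.501, -0.0, -0.866]]
wrist_force: [1.1, 0.5, -1.9]
width: 0.0501
finger_force: 62.5
```

apply_moves(commands=[{"travel": [0, 0, 0], "rotation": [0, 7.5, 0], "gripper": 1}, {"travel": [0, 0, 0], "rotation": [0, 7.5, 0], "gripper": 1}, {"travel": [0, 0, 0], "rotation": [0, 0, 0], "gripper": 1}, {"travel": [0, 0, 0], "rotation": [0, 0, 0], "gripper": 1}])

```text
t: 14.45
tool_pos: [0.631, 0.0313, 0.1805]
orientation: [[-0.188, -0.963, -0.191], [-0.684, 0.268, -0.678], [0.705, 0.003, -0.709]]
wrist_force: [-0.5, -0.0, -0.8]
width: 0.0501
finger_force: 62.6
```

Run:
```python
from h import *
plan(w(.09,0,.16),tool(-3.1,-45),N=4)
c=manip.read_camera("side"); cv2.imwrite("pics/s5.png",c["frame"][40:300,120:440,::-1])
```

```text
4 rows travel [-10.5  -0.4   1.5] rot [0.04 0.04 0.03] target [0.6392 0.0556 0.1466]
```

View pics/s5.png

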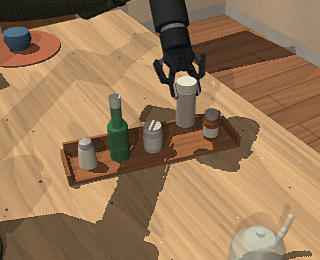

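The jar hangs upright over the far gap, about (186,100) in the crop, and the bottle is standing. I'll centre the jar and check its axis.

apply_moves(commands=[{"travel": [-10.5, -0.4, 1.5], "rotation": [0, 0, 0], "gripper": 1}, {"travel": [-10.5, -0.4, 1.5], "rotation": [0, 0, 0], "gripper": 1}, {"travel": [-10.5, -0.4, 1.5], "rotation": [0, 0, 0], "gripper": 1}, {"travel": [-10.5, -0.4, 1.5], "rotation": [0, 0, 0], "gripper": 1}, {"travel": [0, 0, 0], "rotation": [0, 0, 0], "gripper": 1}])

```text
t: 15.0
tool_pos: [0.639, 0.0557, 0.1453]
orientation: [[-0.186, -0.964, -0.193], [-0.683, 0.268, -0.68], [0.706, 0.005, -0.708]]
wrist_force: [0.5, 0.2, -3.6]
width: 0.0502
finger_force: 62.6
```

```bash
cat >> h.py <<'E'
def jarfit(z0,z1):
    out=[]
    for n in("scene","side"):
        C=manip.read_camera(n); W=cloud(C).reshape(-1,3); h=cv2.cvtColor(C["frame"],cv2.COLOR_RGB2HSV).reshape(-1,3)
        q=np.c_[(W[:,:2]-O)@RL[:2,:2],W[:,2]]
        q=q[(h[:,1]<90)&(abs(q[:,0]-.09)<.04)&(abs(q[:,1])<.04)&(q[:,2]>z0)&(q[:,2]<z1)]; out.append(q); axis(q,.026,(.09,0))
    axis(np.concatenate(out),.026,(.09,0))
E
python3 - <<'E'
from h import *
plan(w(.09,0,.14),tool(-3.1,-45),N=1)
jarfit(.03,.145)
E
```

```text
1 rows travel [-13.2  -0.3  13.3] rot [0.2  0.05 0.22] target [0.6392 0.0556 0.1266]
axis xy [ 0.0882 -0.0026] slope [0.013 0.001] zmin 0.0673 683
axis xy [ 0.0904 -0.0038] slope [ 0.009 -0.004] zmin 0.0679 456
axis xy [ 0.089  -0.0031] slope [ 0.015 -0.002] zmin 0.0677 1139
```

apply_moves(commands=[{"travel": [-11, 0, 11], "rotation": [0, 0, 0], "gripper": 1}, {"travel": [-11, 0, 11], "rotation": [0, 0, 0], "gripper": 1}, {"travel": [-9, 0, 9], "rotation": [0, 0, 0], "gripper": 1}, {"travel": [-3, 0, 3], "rotation": [0, 0, 0], "gripper": 1}, {"travel": [0, 0, 0], "rotation": [0, 0, 0], "gripper": 1}])

```text
t: 15.6
tool_pos: [0.6388, 0.0549, 0.0981]
orientation: [[-0.187, -0.963, -0.193], [-0.683, 0.268, -0.68], [0.707, 0.004, -0.708]]
wrist_force: [-0.0, 0.0, -1.2]
width: 0.0504
finger_force: 62.6
```

apply_moves(commands=[{"travel": [-0.5, 0, 0.5], "rotation": [0, 0, 0], "gripper": 1}, {"travel": [-0.5, 0, 0.5], "rotation": [0, 0, 0], "gripper": 1}, {"travel": [0, 0, 0], "rotation": [0, 0, 0], "gripper": 1}])

```text
t: 15.9
tool_pos: [0.6394, 0.0554, 0.0983]
orientation: [[-0.189, -0.963, -0.191], [-0.684, 0.268, -0.679], [0.705, 0.002, -0.709]]
wrist_force: [-0.2, -0.9, -1.4]
width: 0.0505
finger_force: 62.6
```

Run:
```python
from h import *
jarfit(.01,.08)
```

```text
axis xy [ 0.0885 -0.0028] slope [ 0.016 -0.001] zmin 0.0185 494
axis xy [ 0.0905 -0.0038] slope [ 0.008 -0.   ] zmin 0.0194 322
axis xy [ 0.0892 -0.0032] slope [ 0.016 -0.001] zmin 0.0187 816
```

apply_moves(commands=[{"travel": [-0.5, 0, 0.5], "rotation": [0, 0, 0], "gripper": 1}, {"travel": [-0.5, 0, 0.5], "rotation": [0, 0, 0], "gripper": 1}, {"travel": [0, 0, 0], "rotation": [0, 0, 0], "gripper": 1}, {"travel": [0, 0, 0], "rotation": [0, 0, 0], "gripper": 1}])

```text
t: 16.4
tool_pos: [0.6392, 0.0552, 0.0964]
orientation: [[-0.188, -0.963, -0.191], [-0.683, 0.268, -0.679], [0.705, 0.003, -0.709]]
wrist_force: [0.0, 0.0, -0.7]
width: 0.0502
finger_force: 62.6
```

apply_moves(commands=[{"travel": [-0.5, 0, 0.5], "rotation": [0, 0, 0], "gripper": 1}, {"travel": [-0.5, 0, 0.5], "rotation": [0, 0, 0], "gripper": 1}, {"travel": [0, 0, 0], "rotation": [0, 0, 0], "gripper": 1}, {"travel": [0, 0, 0], "rotation": [0, 0, 0], "gripper": 1}])

```text
t: 16.8
tool_pos: [0.6392, 0.0552, 0.095]
orientation: [[-0.188, -0.963, -0.191], [-0.683, 0.268, -0.679], [0.705, 0.003, -0.709]]
wrist_force: [-0.5, -0.1, -2.2]
width: 0.0502
finger_force: 62.6
```

apply_moves(commands=[{"travel": [-0.5, 0, 0.5], "rotation": [0, 0, 0], "gripper": 1}, {"travel": [0, 0, 0], "rotation": [0, 0, 0], "gripper": 1}, {"travel": [0, 0, 0], "rotation": [0, 0, 0], "gripper": 1}])

```text
t: 17.1
tool_pos: [0.6392, 0.0553, 0.0943]
orientation: [[-0.188, -0.963, -0.191], [-0.683, 0.268, -0.679], [0.705, 0.003, -0.709]]
wrist_force: [-0.3, -0.1, -1.5]
width: 0.0503
finger_force: 62.6
```

apply_moves(commands=[{"travel": [-0.5, 0, 0.5], "rotation": [0, 0, 0], "gripper": 1}, {"travel": [0, 0, 0], "rotation": [0, 0, 0], "gripper": 1}, {"travel": [0, 0, 0], "rotation": [0, 0, 0], "gripper": 1}])

```text
t: 17.4
tool_pos: [0.6392, 0.0553, 0.0936]
orientation: [[-0.188, -0.963, -0.191], [-0.683, 0.268, -0.679], [0.705, 0.003, -0.709]]
wrist_force: [0.3, 0.3, -1.0]
width: 0.0502
finger_force: 62.6
```

apply_moves(commands=[{"travel": [-0.4, 0, 0.4], "rotation": [0, 0, 0], "gripper": 1}, {"travel": [0, 0, 0], "rotation": [0, 0, 0], "gripper": 1}, {"travel": [0, 0, 0], "rotation": [0, 0, 0], "gripper": 1}])

```text
t: 17.7
tool_pos: [0.6392, 0.0553, 0.0931]
orientation: [[-0.188, -0.963, -0.191], [-0.683, 0.268, -0.679], [0.705, 0.003, -0.709]]
wrist_force: [-0.5, 1.2, -1.2]
width: 0.0501
finger_force: 62.6
```

apply_moves(commands=[{"travel": [-0.4, 0, 0.4], "rotation": [0, 0, 0], "gripper": 1}, {"travel": [0, 0, 0], "rotation": [0, 0, 0], "gripper": 1}, {"travel": [0, 0, 0], "rotation": [0, 0, 0], "gripper": 1}])

```text
t: 18.0
tool_pos: [0.6392, 0.0553, 0.0925]
orientation: [[-0.188, -0.963, -0.191], [-0.683, 0.268, -0.679], [0.705, 0.003, -0.709]]
wrist_force: [0.7, 0.8, -1.7]
width: 0.05
finger_force: 62.6
```

apply_moves(commands=[{"travel": [-0.4, 0, 0.4], "rotation": [0, 0, 0], "gripper": 1}, {"travel": [0, 0, 0], "rotation": [0, 0, 0], "gripper": 1}, {"travel": [0, 0, 0], "rotation": [0, 0, 0], "gripper": 1}])

```text
t: 18.3
tool_pos: [0.6392, 0.0553, 0.0925]
orientation: [[-0.188, -0.963, -0.191], [-0.683, 0.268, -0.679], [0.706, 0.003, -0.709]]
wrist_force: [-1.1, 0.6, 1.3]
width: 0.05
finger_force: 62.6
```

apply_moves(commands=[{"travel": [-0.4, 0, 0.4], "rotation": [0, 0, 0], "gripper": 1}, {"travel": [0, 0, 0], "rotation": [0, 0, 0], "gripper": 1}, {"travel": [0, 0, 0], "rotation": [0, 0, 0], "gripper": 1}])

```text
t: 18.6
tool_pos: [0.6392, 0.0553, 0.0924]
orientation: [[-0.188, -0.963, -0.191], [-0.683, 0.268, -0.679], [0.706, 0.002, -0.708]]
wrist_force: [-3.3, 0.9, 4.9]
width: 0.0502
finger_force: 62.9
```

Run:
```python
from h import *
jarfit(.005,.08)
f=[]
for i in range(6): 
    manip.read_camera("wrist"); f.append(manip.read_state()["wrist_force"])
print(np.mean(f,0))
```

```text
axis xy [ 0.0884 -0.0029] slope [0.018 0.005] zmin 0.013 524
axis xy [ 0.0905 -0.004 ] slope [ 0.012 -0.018] zmin 0.0141 343
axis xy [ 0.089  -0.0034] slope [ 0.021 -0.005] zmin 0.0137 867
[-2.27437756  0.69068389  5.40956565]
```

It's in contact (Fz +5 N). I'll open only partly, to stay clear of the neighbours, then back out.

apply_moves(commands=[{"travel": [0, 0, 0], "rotation": [0, 0, 0], "gripper": 0.35}, {"travel": [0, 0, 0], "rotation": [0, 0, 0], "gripper": 0.28}, {"travel": [0, 0, 0], "rotation": [0, 0, 0], "gripper": 0.2}, {"travel": [0, 0, 0], "rotation": [0, 0, 0], "gripper": 0.2}, {"travel": [0, 0, 0], "rotation": [0, 0, 0], "gripper": 0.2}])

```text
t: 19.5
tool_pos: [0.6392, 0.0552, 0.0912]
orientation: [[-0.188, -0.963, -0.191], [-0.683, 0.268, -0.679], [0.705, 0.003, -0.709]]
wrist_force: [-0.2, 0.0, 0.2]
width: 0.0681
finger_force: 0.0
```

apply_moves(commands=[{"travel": [0, 0, -15], "rotation": [0, 0, 0], "gripper": 0.2}, {"travel": [0, 0, -30], "rotation": [0, 0, 0], "gripper": 0.2}, {"travel": [0, 0, -40], "rotation": [0, 0, 0], "gripper": 0.2}, {"travel": [0, 0, -40], "rotation": [0, 0, 0], "gripper": 0.2}, {"travel": [0, 0, 0], "rotation": [0, 0, 0], "gripper": 0.2}])

```text
t: 20.0
tool_pos: [0.6647, 0.1435, 0.1844]
orientation: [[-0.191, -0.964, -0.184], [-0.686, 0.265, -0.678], [0.702, -0.003, -0.712]]
wrist_force: [0.1, 0.2, 0.8]
width: 0.0682
finger_force: 0.0
```

Run:
```python
from h import *
jarfit(.015,.135)
A=np.concatenate(green()); A=A[(A[:,2]<.115)&(A[:,2]>.015)&(abs(A[:,1])<.05)]; axis(A,.027,(-.09,0))
for n in("scene","side"):
    C=manip.read_camera(n); W=cloud(C).reshape(-1,3); q=(W[:,:2]-O)@RL[:2,:2]; z=W[:,2]
    for x0 in(-.18,0,.18):
        b=(abs(q[:,0]-x0)<.035)&(abs(q[:,1])<.04)&(z>.05)&(z<.11); m,r=cv2.minEnclosingCircle(q[b].astype(np.float32)); print(n,np.round(m,4),r,b.sum())
cv2.imwrite("pics/s6.png",C["frame"][40:300,120:440,::-1]); print(manip.read_state()["wrist_force"])
```

```text
axis xy [ 0.0878 -0.0023] slope [-0.003  0.001] zmin 0.0165 1076
axis xy [ 0.0898 -0.0034] slope [-0.     0.006] zmin 0.0168 675
axis xy [ 0.0885 -0.0028] slope [-0.003  0.003] zmin 0.0167 1751
scene 284 [[-0.094, -0.012, 0.016], [-0.074, 0.021, 0.039], [-0.063, 0.03, 0.123]]
side 749 [[-0.318, -0.066, 0.018], [-0.094, -0.02, 0.107], [0.119, 0.16, 0.482]]
axis xy [-0.0901  0.0003] slope [0.016 0.001] zmin 0.0161 678
scene [0. 0.] 0.0 0
scene [0.0068 0.0071] 0.025961201637983322 277
scene [0.1765 0.0009] 0.02238307148218155 566
side [-0.1776 -0.0105] 0.02258770912885666 286
side [ 0.0028 -0.0011] 0.028063103556632996 390
side [ 0.1747 -0.0081] 0.024034908041357994 306
[ 0.43798949  0.24835003 -0.37938615]
```

View pics/s6.png

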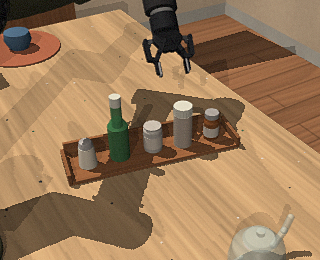

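The crop shows all five upright in line, with the bottle at (118,135), the jar at (183,125) and the gripper clear. The standing containers haven't moved, so I'll hand in.

```bash
python3 -c "
from bench import manip
print(manip.finish_job())"
```

```text
the job is handed in; nothing more can be done
None
```

The bottle stands upright in the near gap and the jar in the far gap, each measured within about 3 mm of its gap's middle; the three standing containers measured unmoved, I kept clear of the teapot but did not re-measure it, and the job is handed in with no verdict shown.

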